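Throw the over-center clamp of the loaded phone press with the extension bar

ROBOT

A 6-joint arm with a two-finger parallel gripper is mounted at the origin on the work surface. World frame = base frame: x ahead of the robot, y to its left, z up, the work surface at z = 0. Lengths are in mm, angles in degrees, forces in N, time in s.
With the tool pointing down it reaches from about 300 to 850 mm from the base axis. Payload 4.2 kg.
Tool frame: the origin (TCP) lies at the very end of the fingers, on their centre line; the grasp point (between the pads) lies 19 mm behind it (env.grip_depth is the distance from the TCP to the grasp point, in mm); y points along the fingers, z is the direction in which the jaws open and shut, and the axes are right-handed (so a half turn about y gives the same grasp; the last joint's range is limited). The gripper opens to 91 mm and grips with 3 to 60 N. Pads are 32 mm wide; open, the fingers measure 118 mm over their backs; the gripper's body (76 mm by 178 mm) begins 60 mm behind the grasp point.
Start: joints at [-68.125, 18.312, 89.639, -0, 72.044, -1.146], TCP at [224.873, -529.221, 213.976] pointing down, gripper open.
Joint ranges: [-177.97, 177.97], [-48.28, 115.42], [12.27, 149.76], [-77.06, 257.06], [2.81, 150.46], [-146.56, 146.56]. Speed limits (degrees/s): [147.25, 147.25, 180, 180, 180, 180].

INTERFACE

Orientations are given as [roll, pitch, yaw] about the fixed x, y, z axes, in that order (R = Rz(yaw) Ry(pitch) Rx(roll)).
In Python, from workcell import state, imaging, job, env gives the robot as it stands.
- The arm moves only by the shell command python3 -m pendant 'ROWS' [FORCE]. ROWS is JSON, a list of rows, each an object with "delta_pos": the shift along the tool's x, y, z in cm, a list of three; "twist": the turn, a rotation vector about the tool's x, y, z in degrees, a list of three; "grip": the opening in per cent of the stroke, from 0 (shut) to 100 (fully open). In form: [{"delta_pos": [tx, ty, tz], "twist": [wx, wy, wz], "grip": grip}, ...]. A call has exactly 5 rows; each row is the pose to reach, as a shift and turn from the pose commanded when the call began, along the tool's axes at that moment; what a row does not reach only later rows make up. A row lasts 1/10 s, in which the tool goes at most 50 mm and 8.59 degrees, less where a joint would pass 70% of its speed; a pose out of reach is approached as far as the arm can. A call with a gripper value outside its range is refused whole. The fingers move at their own pace and stop on an object; FORCE is the grip in N (left out, the last holds). Time passes only in rows, so rows that repeat a pose let the fingers close, or fill a call up. It gives the time, the measured TCP pose, the force and the opening at its end, in the units of the state.
- state(): the state, without advancing time (a new reading comes with each control period).
- imaging.grab_frame(name): name is "side" or "top" or "wrist"; returns (picture, depth): 420x560x3 uint8, red, green, blue; 420x560 float32, mm along the optical axis (not along the pixel's ray), 0 where there is no reading.
- imaging.camera_info(name): a dict with "fx", "fy", "cx", "cy" (pixels), "k1" (the pictures are not rectified: a ray, as slopes to the right and down, at radius r is drawn at 1 + k1 r^2 times it, then the intrinsics apply), "R" (3x3) and "t" (3): a world point X has camera coordinates R X + t. Camera axes: x right, y down, z forward; pixel columns grow to the right and rows downward; lengths in mm; the calibration is good to about 2 mm. A picture is of the moment at which its call begins: read the wrist's pose just before it. camera_info takes no time and is no camera call; for the wrist camera it gives the pose at the moment of the call.
- job.job_done(): hands the job in, once; it reports no verdict.
The state is a dict: "time_s": time; "qpos": joint angles; "qvel": joint speeds; "effort": joint torques, N m; "ee_pos": TCP position; "ee_rot": TCP orientation; "force": force on the tool from outside, world axes, zero at the start; "torque": the same for the moment, N m; "gripper_width": finger opening in mm.
Only numpy, scipy, OpenCV 4.12 (cv2) and the standard library are available. Lean on these libraries where they do the work, as an engineer would, in place of code of your own. Each camera call takes 0.05 s, during which the arm holds its last target.

TASK

A phone with an orange back cover is lying in one of the two gluing clamps. Take the green-handled extension bar off its stand, slip it fully down over the upright lever of that clamp and swing the lever with it away from the phone, past the dead point until it rests against its stop; then let go and leave the bar sitting on the lever. Touch the clamps only with the bar, not with the robot itself, and leave the empty clamp open.

Things in the scene. Friction and masses are not known exactly. Their poses are not given: they have to be found in the camera images.
- bar: Loose extension bar, 160 g, 155 mm long, round about its z (up). Origin: centre of its open lower mouth. Steel socket 70 mm long, 26 mm wide, bore 20 mm and 64 mm deep, mouth flared to 38 mm outside. Above it a green round handle, 24 mm wide, z = 70 to 155 mm; grip at about 115 mm. Starts upright over a 59 mm peg on a fixed black disc stand: lift 70 mm straight up to clear.
- loaded_clamp: Fixed clamp holding the phone (150 x 72 mm, orange back). Base 290 x 100 x 12 mm. Origin: underside, 50 mm straight below the lever's pivot; x points from the lever to the phone, y along the pivot axis, z up. A pressing arm with a black rubber shoe, raised 40 degrees over the phone while open (top 130 mm above the origin), comes down as the lever closes.
- empty_clamp: An equal clamp with no phone in it, a bare plate with two white rails: not to be used. Same axes and sizes, its lever upright too.
- loaded_collar (a point): On the loaded clamp's lever: centre of the top face of its red collar (34 mm wide), 36 mm from the pivot; z points outwards along the lever. From here a steel stub 12 mm thick sticks out 59 mm, its last 10 mm tapering. The bar slips over it until its mouth sits on the collar (bar origin at this point, z axes in line; 4 mm side play, about 8 degrees tilt play).
- loaded_lever (a joint): Loaded clamp's lever, rad. 0 = upright, open (start); grows as the lever's top swings to the clamp's -x, away from the phone. A spring resists with 1.4 N m at the start, falling to nothing at the dead point, 0.25, then snaps the lever on to its stop at 0.45 (closed, 26 degrees from vertical) and holds it there.
- empty_lever (a joint): The same for the empty clamp; 0 = open, where it must stay.

How it is judged:
By the outcome, as a careful person would: the job done as asked, in the order asked, and still so for the second after the job is handed in, with the robot touching nothing.
It also fails if it takes over 48 s, if anything falls off the work surface, if the arm or the gripper's body presses on something with over 40 N, if the wrist force passes 120 N, or if a joint passes its speed limit or range.

## Working session

There is one attempt and no reset: what is moved stays moved. The work goes in short steps, Python scripts to look and compute and a shell command to move; the robot and the scene stay as the last step left them, time stands still between calls to the robot, and variables do not carry over. Pictures are saved under pics/ and viewed, and the job is handed in when it is done.

```bash
ls; mkdir -p pics
python3 - <<'E'
from workcell import state, imaging, job, env
import cv2
print(state())
for n in ["side","top","wrist"]:
    p,d=imaging.grab_frame(n); cv2.imwrite(f"pics/{n}0.png",p[:,:,::-1]); 
    import numpy as np; np.save(f"pics/{n}0.npy",d)
    print(n,imaging.camera_info(n))
E
```

```text
pics
{'time_s': 0.0, 'qpos': array([-6.81252165e+01,  1.83515733e+01,  8.97059877e+01, -1.05480402e-03,
        7.20427068e+01, -1.14606207e+00]), 'qvel': array([ 0.06664352, -0.01066181, -0.04921633, -0.0345132 ,  0.04549511,
        0.04292228]), 'effort': array([ 2.43333132e-03, -4.12449324e+01, -2.31970668e+01,  7.28418888e-02,
        4.57112887e-02, -1.72640903e-04]), 'ee_pos': array([ 224.67191   , -528.75034294,  213.12378562]), 'ee_rot': array([-9.01002678e+01,  1.00282773e-03, -1.56978829e+02]), 'force': array([0.32823095, 0.40974535, 0.30456768]), 'torque': array([ 0.00130962, -0.05058218, -0.05188998]), 'gripper_width': 90.87963179014072}
side {'fx': 535.8646200274956, 'fy': 535.8646200274956, 'cx': 286.1849076046514, 'cy': 209.03626015766216, 'k1': 0.030224365285897618, 'R': array([[-0.87838448, -0.4779186 ,  0.00587469],
       [-0.3359843 ,  0.60868293, -0.71876258],
       [ 0.33993418, -0.6333237 , -0.69523079]]), 't': array([ 502.45496729,  258.16292699, 1260.60626982])}
top {'fx': 509.999802462658, 'fy': 509.999802462658, 'cx': 285.63565460689665, 'cy': 213.43522402005308, 'k1': -0.008071108415645817, 'R': array([[-0.00154402, -0.99967125, -0.02559325],
       [-0.9965    ,  0.00367716, -0.08351188],
       [ 0.08357854,  0.02537473, -0.99617807]]), 't': array([   7.88621578,  588.19447145, 1224.0741843 ])}
wrist {'fx': 307.24887800568075, 'fy': 307.24887800568075, 'cx': 281.6744218354858, 'cy': 212.01598586243622, 'k1': -0.025043930222708434, 'R': array([[ 3.92135958e-01, -9.19906988e-01, -7.23842905e-04],
       [-8.79543669e-01, -3.75160265e-01,  2.92673385e-01],
       [-2.69503849e-01, -1.14131107e-01, -9.56212197e-01]]), 't': array([-574.85995378,  -32.96323886,  392.41499671])}
```

View pics/side0.png

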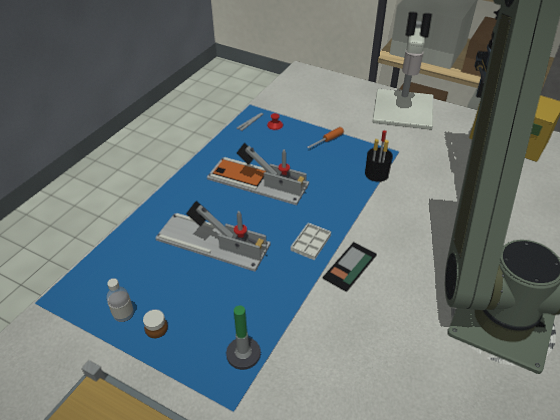

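View pics/top0.png

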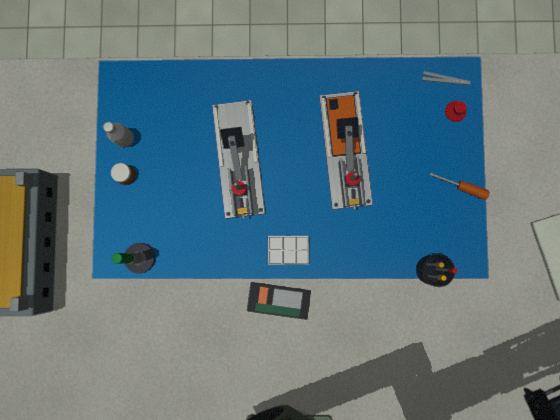

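View pics/wrist0.png

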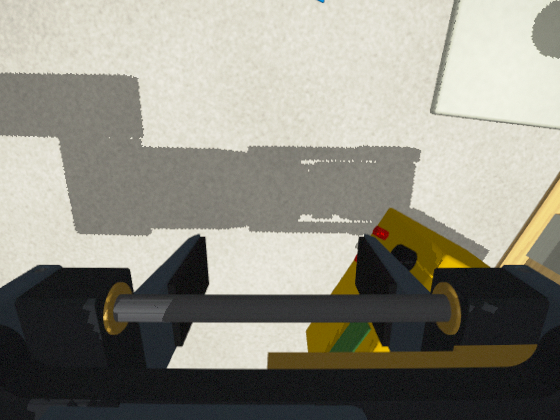

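The top view shows the bar at about (125,258). The loaded clamp (orange phone) has its red collar near (353,179), and the empty clamp's collar is near (239,187). Both clamps have the phone side pointing away from the robot. Next I'll measure them.

```bash
cat > h.py <<'E'
import numpy as np, cv2
from workcell import state, imaging, job, env
from scipy.spatial.transform import Rotation as Ro
def rays(ci,uv):
    K=np.array([[ci['fx'],0,ci['cx']],[0,ci['fy'],ci['cy']],[0,0,1]])
    # distortion: drawn = ray*(1+k1 r^2)
    p=cv2.undistortPoints(np.asarray(uv,float).reshape(-1,1,2),K,np.array([ci['k1'],0,0,0.]))[:,0]
    return np.c_[p,np.ones(len(p))]
def world(ci,uv,z):
    return (rays(ci,uv)*np.asarray(z).reshape(-1,1)-ci['t'])@ci['R']
def plane(ci,uv,h):
    o=-ci['R'].T@ci['t']; d=rays(ci,uv)@ci['R']
    return o+d*((h-o[2])/d[:,2])[:,None]
def mask(p,col):
    hsv=cv2.cvtColor(p,cv2.COLOR_RGB2HSV); H,S,V=[hsv[...,i].astype(int) for i in range(3)]
    if col=='green': return (H>45)&(H<80)&(S>120)&(V>50)
    if col=='red': return ((H<5)|(H>172))&(S>150)&(V>80)
    if col=='orange': return (H>=6)&(H<=18)&(S>150)&(V>120)
def pts(ci,d,m):
    v,u=np.nonzero(m&(d>0)); return world(ci,np.c_[u,v],d[v,u]),np.c_[u,v]
def proj(ci,X):
    c=np.asarray(X)@ci['R'].T+ci['t']; s=c[:,:2]/c[:,2:]; s=s*(1+ci['k1']*(s**2).sum(1))[:,None]
    return s*[ci['fx'],ci['fy']]+[ci['cx'],ci['cy']]
E
python3 - <<'E'
from h import *
np.set_printoptions(precision=1,suppress=True)
for n in ['side','top']:
    p=cv2.imread(f'pics/{n}0.png')[:,:,::-1].copy(); d=np.load(f'pics/{n}0.npy'); ci=imaging.camera_info(n)
    print(n,'cam',-ci['R'].T@ci['t'])
    for c in ['green','red','orange']:
        k,l,s,_=cv2.connectedComponentsWithStats(mask(p,c).astype(np.uint8))
        for i in range(1,k):
            if s[i,4]<25: continue
            P,uv=pts(ci,d,l==i)
            print(c,s[i],'med',np.median(P,0),'min',np.percentile(P,2,axis=0),'max',np.percentile(P,98,axis=0))
E
python3 - <<'E'
import cv2
p=cv2.imread('pics/side0.png'); cv2.imwrite('pics/sz.png',cv2.resize(p[130:280,150:330],None,fx=4,fy=4,interpolation=cv2.INTER_CUBIC)[:600,:800])
p=cv2.imread('pics/top0.png'); cv2.imwrite('pics/tz.png',cv2.resize(p[80:230,200:390],None,fx=4,fy=4,interpolation=cv2.INTER_CUBIC)[:600,:800])
E
```

```text
side cam [  99.6  881.4 1059. ]
green [234 306  12  31 309] med [473.5 378.1 144.9] min [466.4 362.   91.7] max [487.3 382.7 171.3]
red [271 114   8   6  37] med [ 843.2 -415.5   42.9] min [ 829.9 -430.6   31.9] max [ 856.1 -406.6   47.8]
red [268 121  15   9 100] med [ 837.7 -407.9   13.3] min [ 818.7 -428.9    5.1] max [ 862.9 -394.8   23.1]
red [382 131   4  10  27] med [ 450.6 -359.7  138.8] min [ 447.3 -365.6  121.2] max [ 455.3 -353.   154.6]
red [279 164  11  10  63] med [ 658.8 -145.9   87.4] min [ 647.8 -166.8   70.6] max [ 677.3 -133.6   93.7]
red [234 225  13  12  84] med [636.6 120.8  88. ] min [626.1 100.5  66.9] max [656.8 132.4  92.5]
orange [325 128  18  11  90] med [ 639.5 -450.9   26. ] min [ 624.1 -480.6   16.4] max [ 657.1 -418.    33.1]
orange [214 160  48  25 486] med [ 817.5 -129.7   22.6] min [ 737.  -165.9   17.7] max [ 876.4 -100.2   27.5]
top cam [ 483.8  -25.3 1268.7]
green [112 253  11  10  87] med [480.5 368.8 169.6] min [471.8 359.7 163.4] max [491.3 379.7 173.9]
red [445 101  21  20 320] med [ 841.9 -413.5   13.9] min [ 823.2 -439.3    4. ] max [ 867.9 -395.9   45.2]
red [346 172  14  14 100] med [ 660.2 -147.5   88.4] min [ 650.6 -166.2   84. ] max [ 679.2 -136.2   91.7]
red [232 181  14  14  98] med [639.4 113.4  88.8] min [628.8 100.   84.1] max [659.4 130.1  93.8]
orange [327  96  29  59 773] med [ 833.5 -126.7   23. ] min [ 737.8 -162.    17.7] max [879.4 -99.6  28.4]
orange [355 142   5  11  39] med [ 750.1 -170.3   22.5] min [ 740.4 -175.1   17.3] max [ 765.1 -165.2   28.2]
orange [460 182  29  16 210] med [ 645.6 -453.4   26. ] min [ 628.8 -484.4   21.3] max [ 661.1 -421.    31.3]
orange [258 287  10  17 118] med [389.1  62.7   8.1] min [371.9  52.8   3.4] max [408.6  72.4  13.7]
```

View pics/sz.png

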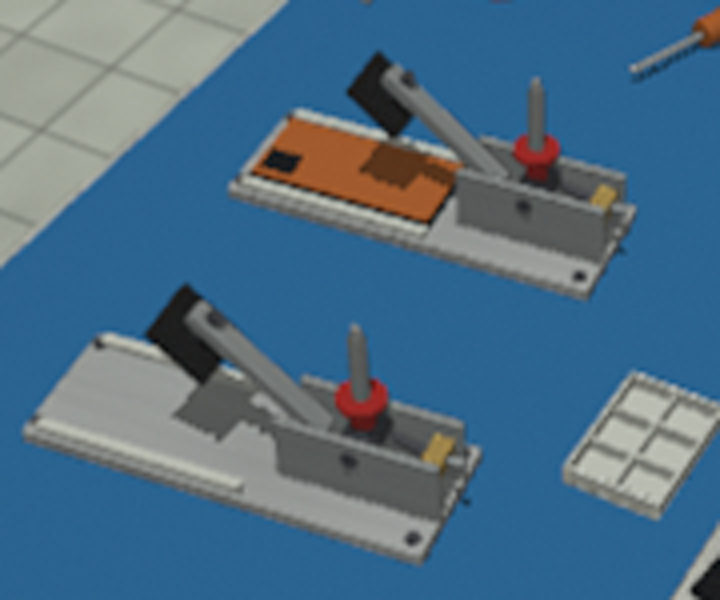

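View pics/tz.png

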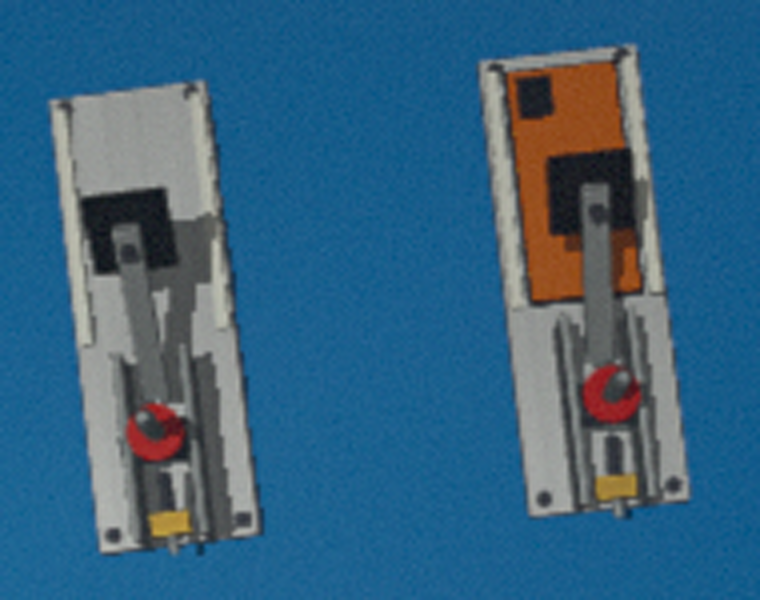

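Run:
```python
from h import *
np.set_printoptions(precision=1,suppress=True)
ct=imaging.camera_info('top'); cs=imaging.camera_info('side')
z=lambda a:np.array(a)/4-0.375+[200,80]
q=plane(ct,z([[480,62],[530,515],[636,45],[690,498]]),12); print(q)
for a,b in((0,1),(2,3),(0,2),(1,3)): v=q[a]-q[b]; print(np.degrees(np.arctan2(v[1],v[0])),np.hypot(*v[:2]))
print('collar top view @86',plane(ct,z([[612,393]]),86), 'empty',plane(ct,z([[156,432]]),86))
# bbox-centres of red
print(plane(ct,[[352.6,178.5],[238.6,187.5]],86))
s=lambda a:np.array(a)/4-0.375+[150,130]
print('side collar',plane(cs,s([[537,148],[361,397]]),86))
# stub tip: intersect rays
def tri(u1,u2):
    o1=-cs['R'].T@cs['t'];o2=-ct['R'].T@ct['t'];d1=(rays(cs,[u1])@cs['R'])[0];d2=(rays(ct,[u2])@ct['R'])[0]
    A=np.c_[d1,-d2];t=np.linalg.lstsq(A,o2-o1,rcond=None)[0];a=o1+t[0]*d1;b=o2+t[1]*d2
    return (a+b)/2,np.linalg.norm(a-b)
print('tip',tri(s([[537,80]])[0],z([[624,378]])[0]))
p=cv2.imread('pics/top0.png'); cv2.imwrite('pics/bt.png',cv2.resize(p[230:290,95:175],None,fx=8,fy=8,interpolation=cv2.INTER_CUBIC))
p=cv2.imread('pics/side0.png'); cv2.imwrite('pics/bs.png',cv2.resize(p[295:375,205:285],None,fx=7,fy=7,interpolation=cv2.INTER_CUBIC))
print('TCP proj',env.grip_depth)
```

```text
[[ 888.1  -79.5   12. ]
 [ 601.4 -108.2   12. ]
 [ 898.1 -177.6   12. ]
 [ 611.5 -206.8   12. ]]
5.7290348431462155 288.1294945305141
5.830995361881263 288.07178035330963
95.84074470364982 98.61273088124648
95.87379009089273 99.12549674088743
collar top view @86 [[ 665.8 -151.8   86. ]] empty [[644.2 114.9  86. ]]
[[ 664.3 -151.7   86. ]
 [ 644.5  115.    86. ]]
side collar [[ 664.  -154.2   86. ]
 [ 642.9  114.2   86. ]]
tip (array([ 663.9, -152.1,  148.3]), np.float64(1.4693234357407783))
TCP proj 18.8
```

View pics/bt.png

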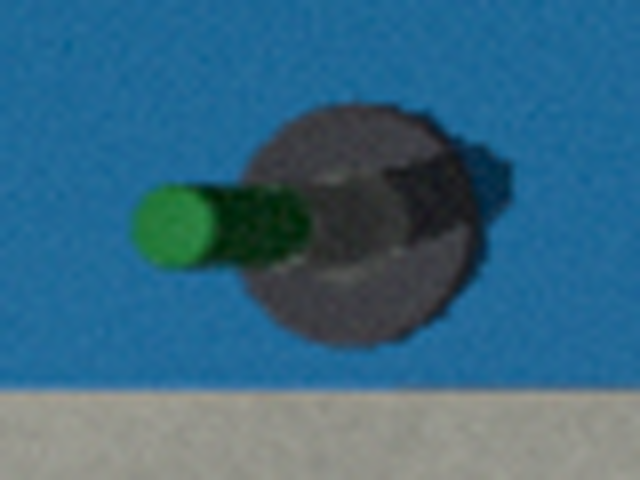

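View pics/bs.png

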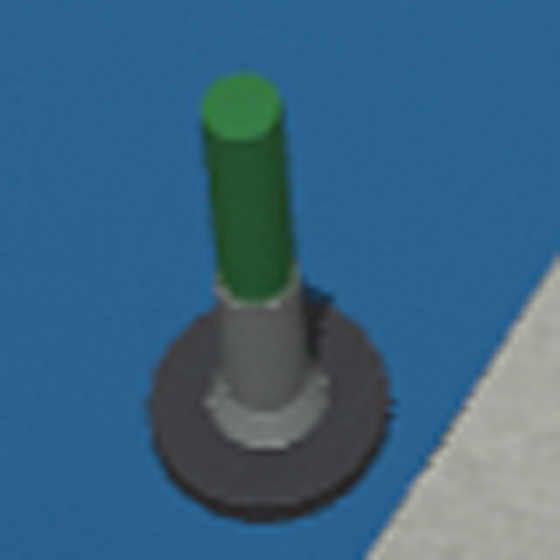

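The top view shows the bar's cap centre at about (116.4,258). In the side view it is at about (239.1,309.9).

```bash
cat >> h.py <<'E'
def tri(u1,u2):
    cs=imaging.camera_info('side');ct=imaging.camera_info('top')
    o1=-cs['R'].T@cs['t'];o2=-ct['R'].T@ct['t'];d1=(rays(cs,[u1])@cs['R'])[0];d2=(rays(ct,[u2])@ct['R'])[0]
    A=np.c_[d1,-d2];t=np.linalg.lstsq(A,o2-o1,rcond=None)[0];a=o1+t[0]*d1;b=o2+t[1]*d2
    return (a+b)/2,np.linalg.norm(a-b)
def toolR(jaw_deg,tilt=0,axis=None):
    # jaw (tool z) horizontal at angle jaw; tool y down; x=y×z ; then tilt (deg) about the world axis
    j=np.radians(jaw_deg); z=np.array([np.cos(j),np.sin(j),0]); y=np.array([0,0,-1.]); x=np.cross(y,z)
    R=np.c_[x,y,z]
    if tilt: R=Ro.from_rotvec(np.radians(tilt)*np.asarray(axis)).as_matrix()@R
    return R
def go(target,R):
    s=state(); R0=Ro.from_euler('xyz',s['ee_rot'],degrees=True).as_matrix()
    d=R0.T@(np.asarray(target)-s['ee_pos'])/10; w=Ro.from_matrix(R0.T@R).as_rotvec(degrees=True)
    print('t',round(s['time_s'],2),'pos',s['ee_pos'].round(1),'rot',s['ee_rot'].round(1),'F',s['force'].round(1),'w',round(s['gripper_width'],1))
    print('delta_cm',d.round(2),'twist',w.round(2))
E
python3 - <<'E'
from h import *
np.set_printoptions(precision=1,suppress=True)
ct=imaging.camera_info('top'); cs=imaging.camera_info('side')
t=np.array([175,227])/8-.4375+[95,230]; s=np.array([242,107])/7-.43+[205,295]
print(t,s,tri(s,t))
# mouth in side view: centre of flare bottom approx ; disc centre (270,405) at its top height
print('flare',plane(cs,[np.array([268,405])/7-.43+[205,295]],18),'disc top-view',plane(ct,[np.array([358,225])/8-.4375+[95,230]],14))
print('handle base', plane(cs,[np.array([257,285])/7-.43+[205,295]],88))
print(plane(ct,[t],173),plane(cs,[s],173))
print('start jaw', Ro.from_euler('xyz',state()['ee_rot'],degrees=True).as_matrix()[:,2])
go([479,371,250],toolR(-40))
E
```

```text
[116.4 257.9] [239.1 309.9] (array([479.8, 370. , 167.9]), np.float64(1.6479310389307658))
flare [[476.2 374.4  18. ]] disc top-view [[480.7 368.6  14. ]]
handle base [[475.  375.8  88. ]]
[[480.6 368.5 173. ]] [[476.9 372.6 173. ]]
start jaw [ 0.4 -0.9 -0. ]
t 0.15 pos [ 224.7 -528.9  213.3] rot [ -90.1    0.  -157. ] F [-0.2 -1.2  0.1] w 91.0
delta_cm [-58.6  -3.6 -72.9] twist [  0.1 -27.   -0. ]
```

```bash
python3 -m pendant '[{"delta_pos":[-14,-4,-18],"twist":[0,-20,0],"grip":100},{"delta_pos":[-14,-4,-18],"twist":[0,-20,0],"grip":100},{"delta_pos":[-14,-4,-18],"twist":[0,-20,0],"grip":100},{"delta_pos":[-14,-4,-18],"twist":[0,-20,0],"grip":100},{"delta_pos":[-14,-4,-18],"twist":[0,-20,0],"grip":100}]' 60; python3 -c "
from h import *
go([479.5,370,250],toolR(-40))"
```

```text
time_s: 0.65
ee_pos: [283.3, -305.9, 254.4]
ee_rot: [-90.0, 0.0, -136.9]
force: [0.4, -0.2, 0.2]
gripper_width: 90.7
t 0.65 pos [ 283.3 -305.9  254.4] rot [ -90.     0.  -136.9] F [ 0.4 -0.2  0.2] w 90.7
delta_cm [-60.49   0.49 -35.97] twist [ 0.01 -6.92 -0.04]
```

```bash
python3 -m pendant '[{"delta_pos":[-21,0,-12.5],"twist":[0,-7,0],"grip":100},{"delta_pos":[-21,0,-12.5],"twist":[0,-7,0],"grip":100},{"delta_pos":[-21,0,-12.5],"twist":[0,-7,0],"grip":100},{"delta_pos":[-21,0,-12.5],"twist":[0,-7,0],"grip":100},{"delta_pos":[-21,0,-12.5],"twist":[0,-7,0],"grip":100}]'; python3 -c "
from h import *
go([479.5,370,250],toolR(-40))"
```

```text
time_s: 1.15
ee_pos: [351.5, -72.0, 254.0]
ee_rot: [-90.0, 0.0, -130.0]
force: [1.1, -0.4, 0.6]
gripper_width: 90.8
t 1.15 pos [351.5 -72.  254. ] rot [ -90.    0. -130.] F [ 1.1 -0.4  0.6] w 90.8
delta_cm [-42.1    0.41 -18.58] twist [-0.03  0.04 -0.02]
```

```bash
python3 -m pendant '[{"delta_pos":[-22,0,-10],"twist":[0,0,0],"grip":100},{"delta_pos":[-22,0,-10],"twist":[0,0,0],"grip":100},{"delta_pos":[-22,0,-10],"twist":[0,0,0],"grip":100},{"delta_pos":[-22,0,-10],"twist":[0,0,0],"grip":100},{"delta_pos":[-22,0,-10],"twist":[0,0,0],"grip":100}]'; python3 -c "
from h import *
go([479.5,370,250],toolR(-40))"
```

```text
time_s: 1.65
ee_pos: [416.3, 161.3, 253.8]
ee_rot: [-90.0, 0.0, -129.9]
force: [0.6, -1.3, 0.8]
gripper_width: 91.3
t 1.65 pos [416.3 161.3 253.8] rot [ -90.     0.  -129.9] F [ 0.6 -1.3  0.8] w 91.3
delta_cm [-20.06   0.38  -8.53] twist [-0.01  0.11 -0.01]
```

```bash
python3 -m pendant '[{"delta_pos":[-20,0,-8.6],"twist":[0,0,0],"grip":100},{"delta_pos":[-20,0,-8.6],"twist":[0,0,0],"grip":100},{"delta_pos":[-20,0,-8.6],"twist":[0,0,0],"grip":100},{"delta_pos":[-20,0,-8.6],"twist":[0,0,0],"grip":100},{"delta_pos":[-20,0,-8.6],"twist":[0,0,0],"grip":100}]'
python3 - <<'E'
from h import *
go([479.5,370,250],toolR(-40))
p,d=imaging.grab_frame('wrist'); cv2.imwrite('pics/w1.png',p[:,:,::-1])
ci=imaging.camera_info('wrist')
k,l,s,_=cv2.connectedComponentsWithStats(mask(p,'green').astype(np.uint8))
for i in range(1,k):
    if s[i,4]>50:
        P,uv=pts(ci,d,l==i); print(s[i],np.percentile(P,[2,50,98],axis=0).round(1))
E
```

```text
time_s: 2.15
ee_pos: [479.4, 371.4, 252.5]
ee_rot: [-90.1, 0.0, -129.8]
force: [-1.2, -0.7, -0.6]
gripper_width: 91.1
t 2.15 pos [479.4 371.4 252.5] rot [ -90.1    0.  -129.8] F [-1.2 -0.7 -0.6] w 91.1
delta_cm [0.1  0.25 0.1 ] twist [ 0.06  0.19 -0.01]
[271 186  26  43 894] [[473.4 363.   88. ]
 [485.8 375.8 168.1]
 [493.7 382.  171.2]]
```

View pics/w1.png

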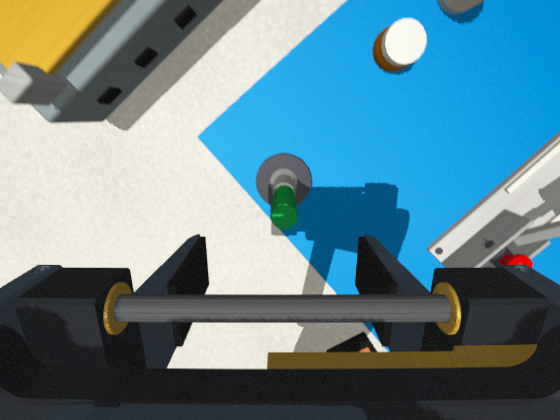

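The wrist view shows the cap at about (284,216), between the fingers. I'll locate it by casting a ray onto the cap's height.

Run:
```python
from h import *
p=cv2.imread('pics/w1.png')[:,:,::-1].copy(); ci=imaging.camera_info('wrist')
hsv=cv2.cvtColor(p,cv2.COLOR_RGB2HSV); m=mask(p,'green'); v=hsv[...,2]
mm=m&(v>np.percentile(v[m],60)); 
ys,xs=np.nonzero(mm); print(np.percentile(v[m],[5,25,50,75,95]),xs.min(),xs.max(),ys.min(),ys.max(),xs.mean(),ys.mean())
P=plane(ci,[[xs.mean(),ys.mean()],[284,217]],169.5); print(P)
cv2.imwrite('pics/w1z.png',cv2.resize(p[170:240,250:330,::-1],None,fx=8,fy=8,interpolation=cv2.INTER_CUBIC))
```

```text
[ 81.  92. 102. 106. 134.] 271 295 186 227 282.7861842105263 213.9671052631579
[[483.7102866  374.60923449 169.5       ]
 [482.75979827 371.8110305  169.5       ]]
```

View pics/w1z.png

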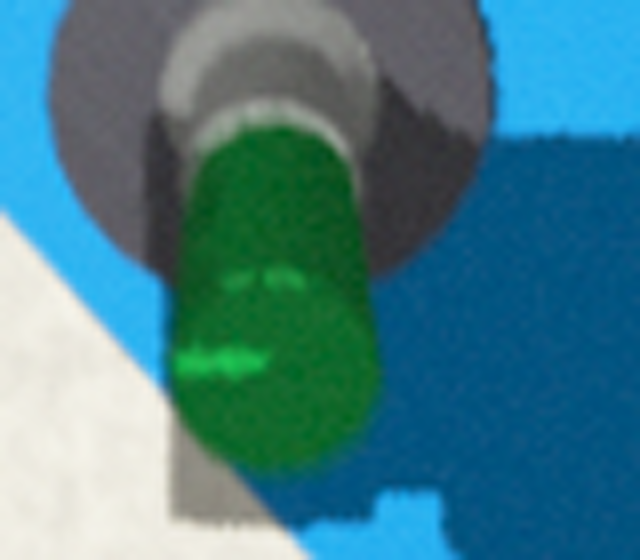

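```bash
python3 - <<'E'
from h import *
go([481,371,110.5],toolR(-40))
E
python3 -m pendant '[{"delta_pos":[0,0,0.2],"twist":[0,0,0],"grip":100},{"delta_pos":[0,4,0.2],"twist":[0,0,0],"grip":100},{"delta_pos":[0,8,0.2],"twist":[0,0,0],"grip":100},{"delta_pos":[0,12,0.2],"twist":[0,0,0],"grip":100},{"delta_pos":[0,14.2,0.2],"twist":[0,0,0],"grip":100}]'; python3 -c "
from h import *
go([481,371,110.5],toolR(-40))"
```

```text
t 2.2 pos [479.7 372.3 252.3] rot [-9.010e+01  1.000e-01 -1.298e+02] F [1.2 1.7 0.1] w 91.4
delta_cm [ 0.03 14.18  0.2 ] twist [ 0.08  0.21 -0.06]
time_s: 2.7
ee_pos: [478.5, 362.8, 109.0]
ee_rot: [-90.0, -0.3, -130.1]
force: [0.1, 0.7, 0.4]
gripper_width: 91.0
t 2.7 pos [478.5 362.8 109. ] rot [ -90.    -0.3 -130.1] F [0.1 0.7 0.4] w 91.0
delta_cm [-0.79 -0.16 -0.34] twist [ 0.05 -0.06  0.33]
```

Run:
```python
from h import *
p,d=imaging.grab_frame('top')
go([481,371,110.5],toolR(-40))
cv2.imwrite('pics/t2.png',cv2.resize(p[200:320,60:220,::-1],None,fx=5,fy=5))
```

```text
t 2.75 pos [477.3 361.9 106.3] rot [ -90.1   -0.6 -130.1] F [-0.9 -1.4 -1.9] w 91.1
delta_cm [-0.93 -0.43 -0.31] twist [ 0.12 -0.06  0.61]
```

View pics/t2.png

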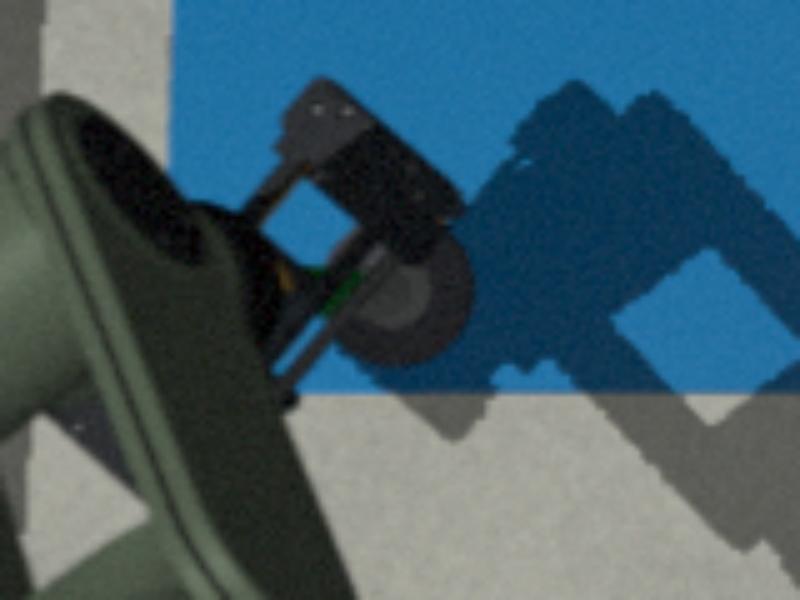

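```bash
python3 -m pendant '[{"delta_pos":[0,0,0],"twist":[0,0,0],"grip":100},{"delta_pos":[0,0,0],"twist":[0,0,0],"grip":100},{"delta_pos":[0,0,0],"twist":[0,0,0],"grip":100},{"delta_pos":[0,0,0],"twist":[0,0,0],"grip":100},{"delta_pos":[0,0,0],"twist":[0,0,0],"grip":100}]'; python3 -c "
from h import *
go([481,371,110.5],toolR(-40)); print(state()['qvel'].round(2))"
```

```text
time_s: 3.25
ee_pos: [480.8, 366.1, 113.0]
ee_rot: [-90.0, 0.1, -130.0]
force: [-0.5, 1.0, -0.4]
gripper_width: 91.3
t 3.25 pos [480.8 366.1 113. ] rot [-9.0e+01  1.0e-01 -1.3e+02] F [-0.5  1.  -0.4] w 91.3
delta_cm [-0.38  0.25 -0.3 ] twist [-0.03  0.02 -0.1 ]
[ 0.03  0.46  0.28 -0.   -0.06  0.03]
```

```bash
python3 -m pendant '[{"delta_pos":[-0.4,0.2,-0.3],"twist":[0,0,0],"grip":100},{"delta_pos":[-0.4,0.2,-0.3],"twist":[0,0,0],"grip":70},{"delta_pos":[-0.4,0.2,-0.3],"twist":[0,0,0],"grip":40},{"delta_pos":[-0.4,0.2,-0.3],"twist":[0,0,0],"grip":10},{"delta_pos":[-0.4,0.2,-0.3],"twist":[0,0,0],"grip":0}]' 60; python3 -m pendant '[{"delta_pos":[0,0,0],"twist":[0,0,0],"grip":0},{"delta_pos":[0,0,0],"twist":[0,0,0],"grip":0},{"delta_pos":[0,0,0],"twist":[0,0,0],"grip":0},{"delta_pos":[0,0,0],"twist":[0,0,0],"grip":0},{"delta_pos":[0,0,0],"twist":[0,0,0],"grip":0}]'; python3 -c "
from h import *
go([481,371,110.5],toolR(-40)); print(state()['qvel'].round(2))"
```

```text
time_s: 3.75
ee_pos: [480.7, 370.9, 109.8]
ee_rot: [-90.0, -0.0, -130.0]
force: [-0.2, 0.4, 0.9]
gripper_width: 62.1
time_s: 4.25
ee_pos: [480.7, 370.8, 109.9]
ee_rot: [-90.0, -0.0, -130.0]
force: [0.7, -1.2, -2.7]
gripper_width: 23.1
t 4.25 pos [480.7 370.8 109.9] rot [ -90.   -0. -130.] F [ 0.7 -1.2 -2.7] w 23.1
delta_cm [-0.03 -0.06  0.01] twist [-0.01  0.02  0.01]
[-0.1   0.21  0.22  1.09  0.17 -0.16]
```

```bash
python3 -m pendant '[{"delta_pos":[0,-2,0],"twist":[0,0,0],"grip":0},{"delta_pos":[0,-4,0],"twist":[0,0,0],"grip":0},{"delta_pos":[0,-6,0],"twist":[0,0,0],"grip":0},{"delta_pos":[0,-8,0],"twist":[0,0,0],"grip":0},{"delta_pos":[0,-10,0],"twist":[0,0,0],"grip":0}]'; python3 -m pendant '[{"delta_pos":[0,-2,0],"twist":[0,0,0],"grip":0},{"delta_pos":[0,-4,0],"twist":[0,0,0],"grip":0},{"delta_pos":[0,-6,0],"twist":[0,0,0],"grip":0},{"delta_pos":[0,-8,0],"twist":[0,0,0],"grip":0},{"delta_pos":[0,-8,0],"twist":[0,0,0],"grip":0}]'
python3 - <<'E'
from h import *
p,d=imaging.grab_frame('side')
go([481,371,290],toolR(-40))
cv2.imwrite('pics/s3.png',cv2.resize(p[180:400,160:400,::-1],None,fx=3,fy=3))
np.save('pics/s3.npy',d); cv2.imwrite('pics/s3f.png',p[:,:,::-1])
E
```

```text
time_s: 4.75
ee_pos: [480.3, 370.6, 210.1]
ee_rot: [-90.0, -0.1, -130.0]
force: [0.3, 0.3, -1.9]
gripper_width: 23.1
time_s: 5.25
ee_pos: [481.6, 371.6, 292.4]
ee_rot: [-89.9, 0.3, -130.0]
force: [0.6, 0.1, -1.5]
gripper_width: 23.3
t 5.3 pos [481.  371.1 290.5] rot [-9.0e+01  1.0e-01 -1.3e+02] F [-0.5  0.7 -2.3] w 23.3
delta_cm [0.01 0.05 0.01] twist [-0.03  0.02 -0.1 ]
```

View pics/s3.png

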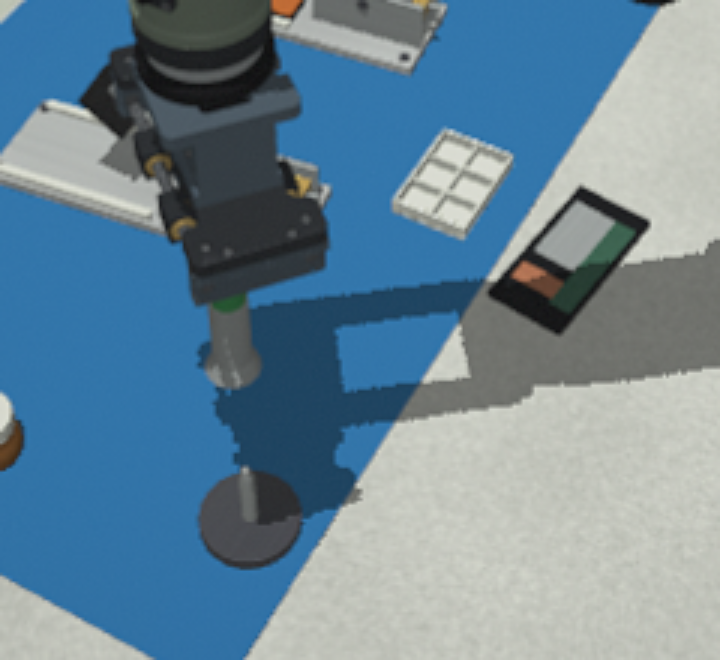

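The side view shows the bar held upright, clear of its peg, with the mouth at about (232,365) in the crop. I'll carry it over to the loaded clamp.

```bash
python3 -c "
from h import *
go([664.5,-152.5,290],toolR(-84.2))"
```

```text
t 5.3 pos [481.  371.1 290.5] rot [-9.0e+01  1.0e-01 -1.3e+02] F [-0.5  0.7 -2.3] w 23.3
delta_cm [2.833e+01 2.000e-02 4.771e+01] twist [ 1.000e-02  4.422e+01 -1.100e-01]
```

```bash
python3 -m pendant '[{"delta_pos":[2,0,3.4],"twist":[0,4,0],"grip":0},{"delta_pos":[4,0,6.8],"twist":[0,8,0],"grip":0},{"delta_pos":[6,0,10.2],"twist":[0,12,0],"grip":0},{"delta_pos":[8,0,13.6],"twist":[0,16,0],"grip":0},{"delta_pos":[10,0,17],"twist":[0,18,0],"grip":0}]' 60; python3 -c "
from h import *
go([664.5,-152.5,290],toolR(-84.2))"
```

```text
time_s: 5.8
ee_pos: [546.2, 183.3, 287.8]
ee_rot: [-90.0, -0.2, -148.1]
force: [0.6, 0.8, -2.1]
gripper_width: 23.6
t 5.8 pos [546.2 183.3 287.8] rot [ -90.    -0.2 -148.1] F [ 0.6  0.8 -2.1] w 23.6
delta_cm [ 7.72 -0.22 34.76] twist [-0.   26.12  0.2 ]
```

```bash
python3 -m pendant '[{"delta_pos":[0.9,0,3.9],"twist":[0,4,0],"grip":0},{"delta_pos":[1.8,-0.1,7.8],"twist":[0,8,0],"grip":0},{"delta_pos":[2.7,-0.2,11.7],"twist":[0,12,0],"grip":0},{"delta_pos":[3.5,-0.2,15.6],"twist":[0,16,0],"grip":0},{"delta_pos":[4.3,-0.2,19.5],"twist":[0,18,0],"grip":0}]'; python3 -c "
from h import *
go([664.5,-152.5,290],toolR(-84.2))"
```

```text
time_s: 6.3
ee_pos: [613.2, -4.7, 289.9]
ee_rot: [-90.1, -0.2, -166.1]
force: [0.7, 0.2, -2.1]
gripper_width: 23.5
t 6.3 pos [613.2  -4.7 289.9] rot [ -90.1   -0.2 -166.1] F [ 0.7  0.2 -2.1] w 23.5
delta_cm [-1.43 -0.03 15.58] twist [0.04 8.1  0.19]
```

```bash
python3 -m pendant '[{"delta_pos":[-0.4,0,4],"twist":[0,3,0],"grip":0},{"delta_pos":[-0.8,0,8],"twist":[0,6,0],"grip":0},{"delta_pos":[-1.2,0,12],"twist":[0,8,0],"grip":0},{"delta_pos":[-1.4,0,15],"twist":[0,8,0],"grip":0},{"delta_pos":[-1.4,0,15.6],"twist":[0,8,0],"grip":0}]'; python3 -m pendant '[{"delta_pos":[0,0,0],"twist":[0,0,0],"grip":0},{"delta_pos":[0,0,0],"twist":[0,0,0],"grip":0},{"delta_pos":[0,0,0],"twist":[0,0,0],"grip":0},{"delta_pos":[0,0,0],"twist":[0,0,0],"grip":0},{"delta_pos":[0,0,0],"twist":[0,0,0],"grip":0}]'
python3 - <<'E'
from h import *
go([664.5,-152.5,290],toolR(-84.2))
for n in ['side','top','wrist']:
    p,d=imaging.grab_frame(n); cv2.imwrite(f'pics/{n}4.png',p[:,:,::-1]); np.save(f'pics/{n}4.npy',d)
p=cv2.imread('pics/side4.png'); cv2.imwrite('pics/s4z.png',cv2.resize(p[70:220,190:350],None,fx=4,fy=4,interpolation=cv2.INTER_CUBIC))
E
```

```text
time_s: 6.8
ee_pos: [664.9, -154.6, 288.6]
ee_rot: [-90.0, -0.2, -174.2]
force: [0.1, -0.1, -3.2]
gripper_width: 23.1
time_s: 7.3
ee_pos: [665.0, -150.1, 292.3]
ee_rot: [-90.0, 0.0, -173.9]
force: [0.3, -0.1, -1.6]
gripper_width: 23.3
t 7.3 pos [ 665.  -150.1  292.3] rot [ -90.     0.  -173.9] F [ 0.3 -0.1 -1.6] w 23.3
delta_cm [0.07 0.23 0.23] twist [-0.01  0.29 -0.02]
```

View pics/s4z.png

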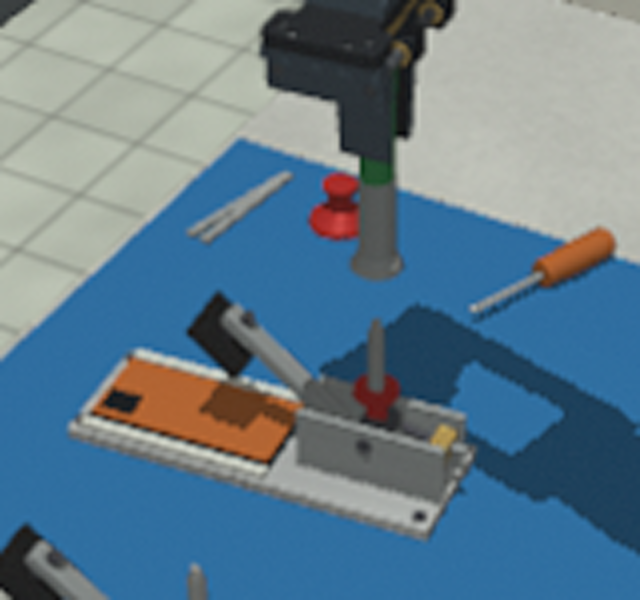

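View pics/wrist4.png

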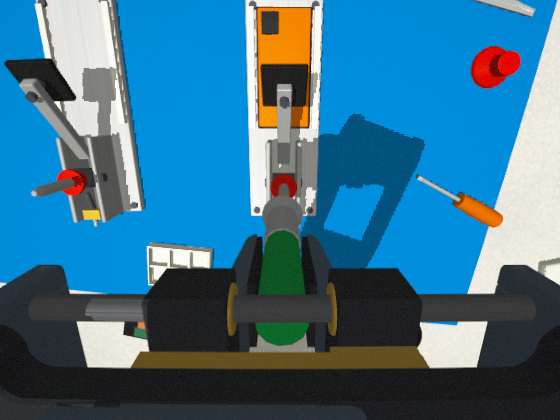

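The bar hangs above the upright lever. In the side crop the mouth is at about (377,264), the stub tip at (377,322) and the collar at (377,387). The wrist view puts the collar at (284,187). Now I'll work out how far apart they are.

Run:
```python
from h import *
np.set_printoptions(precision=1,suppress=True)
cs=imaging.camera_info('side'); cw=imaging.camera_info('wrist'); ct=imaging.camera_info('top')
s=lambda a:np.array([a])/4-.375+[190,70]
print('mouth side z197',plane(cs,s([377,264]),197),'tip z145',plane(cs,s([377,320]),145),'collar z86',plane(cs,s([377,387]),86))
p=cv2.imread('pics/wrist4.png')[:,:,::-1].copy(); cv2.imwrite('pics/w4z.png',cv2.resize(p[165:265,230:340,::-1],None,fx=6,fy=6,interpolation=cv2.INTER_CUBIC))
d=np.load('pics/side4.npy'); v,u=np.mgrid[125:142,276:294]; m=np.zeros(d.shape,bool); 
P,_=pts(cs,d,(np.indices(d.shape)[0]>115)&(np.indices(d.shape)[0]<140)&(np.indices(d.shape)[1]>276)&(np.indices(d.shape)[1]<292)); P=P[(P[:,2]>160)&(abs(P[:,0]-665)<40)]
print('bar pts zmin',np.percentile(P[:,2],[0,1,5]),P.mean(0))
print('proj mouth/collar/axis in wrist',proj(cw,[[665,-150.1,197],[664.5,-152.5,86],[664.5,-152.5,145]]))
print('in side',proj(cs,[[665,-150.1,197],[664.5,-152.5,86],[664.5,-152.5,145]]), s([377,264]),s([377,387]),s([377,320]))
```

```text
mouth side z197 [[ 662.4 -150.7  197. ]] tip z145 [[ 665.2 -156.1  145. ]] collar z86 [[ 664.5 -155.2   86. ]]
bar pts zmin [194.5 197.7 200.6] [ 656.9 -141.9  229.6]
proj mouth/collar/axis in wrist [[280.8 214.7]
 [282.9 188.7]
 [283.1 200.8]]
in side [[282.9 135.5]
 [283.4 166.9]
 [283.5 150.4]] [[283.9 135.6]] [[283.9 166.4]] [[283.9 149.6]]
```

View pics/w4z.png

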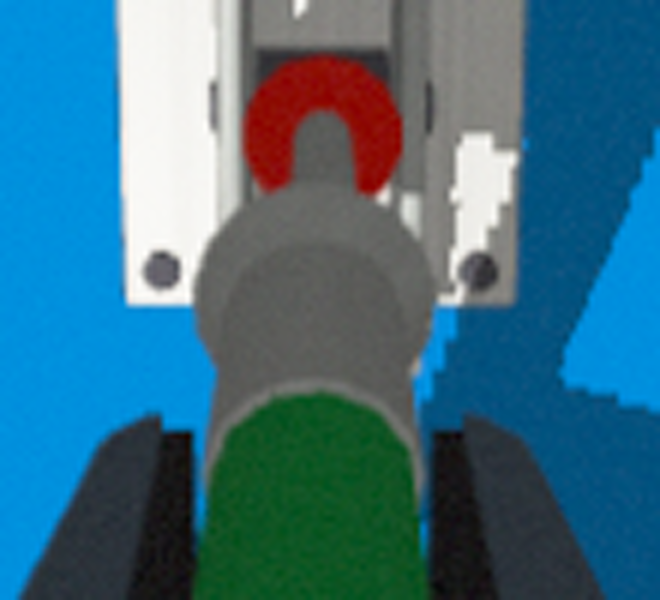

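Run:
```python
from h import *
np.set_printoptions(precision=1,suppress=True)
cw=imaging.camera_info('wrist')
w=lambda a:np.array([a])/6-.42+[230,165]
print(plane(cw,w([316.5,300]),197),plane(cw,w([324,131]),86)); print(plane(cw,w([323,125]),145))
go([665,-153.,292],toolR(-84.2))
```

```text
[[ 665.2 -151.4  197. ]] [[ 667.5 -153.1   86. ]]
[[ 681.2 -151.   145. ]]
t 7.45 pos [ 665.  -150.6  292.2] rot [ -90.     0.  -173.9] F [-0.  -0.4 -1.6] w 23.5
delta_cm [0.  0.  0.2] twist [-0.   0.3 -0. ]
```

```bash
python3 -m pendant '[{"delta_pos":[-0.15,0.5,0.25],"twist":[0,0.3,0],"grip":0},{"delta_pos":[-0.15,1.5,0.25],"twist":[0,0.3,0],"grip":0},{"delta_pos":[-0.15,2.5,0.25],"twist":[0,0.3,0],"grip":0},{"delta_pos":[-0.15,3.5,0.25],"twist":[0,0.3,0],"grip":0},{"delta_pos":[-0.15,4.2,0.25],"twist":[0,0.3,0],"grip":0}]' 60;python3 -m pendant '[{"delta_pos":[0,0,0],"twist":[0,0,0],"grip":0},{"delta_pos":[0,0,0],"twist":[0,0,0],"grip":0},{"delta_pos":[0,0,0],"twist":[0,0,0],"grip":0},{"delta_pos":[0,0,0],"twist":[0,0,0],"grip":0},{"delta_pos":[0,0,0],"twist":[0,0,0],"grip":0}]'
python3 - <<'E'
from h import *
go([666.5,-153,250],toolR(-84.2))
p,d=imaging.grab_frame('side'); cv2.imwrite('pics/s5z.png',cv2.resize(p[70:220,190:350,::-1],None,fx=4,fy=4,interpolation=cv2.INTER_CUBIC))
p,d=imaging.grab_frame('wrist');cv2.imwrite('pics/w5z.png',cv2.resize(p[165:265,230:340,::-1],None,fx=6,fy=6,interpolation=cv2.INTER_CUBIC))
E
```

```text
time_s: 7.95
ee_pos: [666.3, -153.3, 248.1]
ee_rot: [-90.0, -0.1, -174.3]
force: [-0.1, 0.8, -2.3]
gripper_width: 23.1
time_s: 8.45
ee_pos: [667.0, -153.4, 250.4]
ee_rot: [-90.0, 0.0, -174.3]
force: [-0.8, -0.3, -1.3]
gripper_width: 23.4
t 8.45 pos [ 667.  -153.4  250.4] rot [ -90.     0.  -174.3] F [-0.8 -0.3 -1.3] w 23.4
delta_cm [ 0.04  0.04 -0.04] twist [-0.02 -0.08 -0.05]
```

View pics/s5z.png

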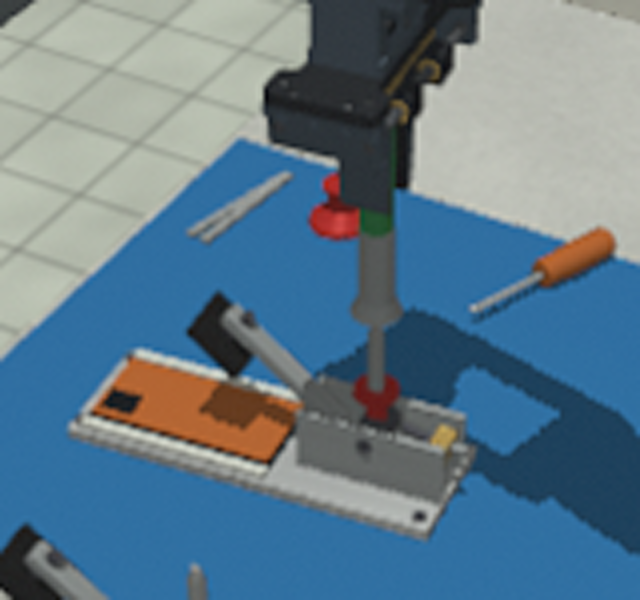

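View pics/w5z.png

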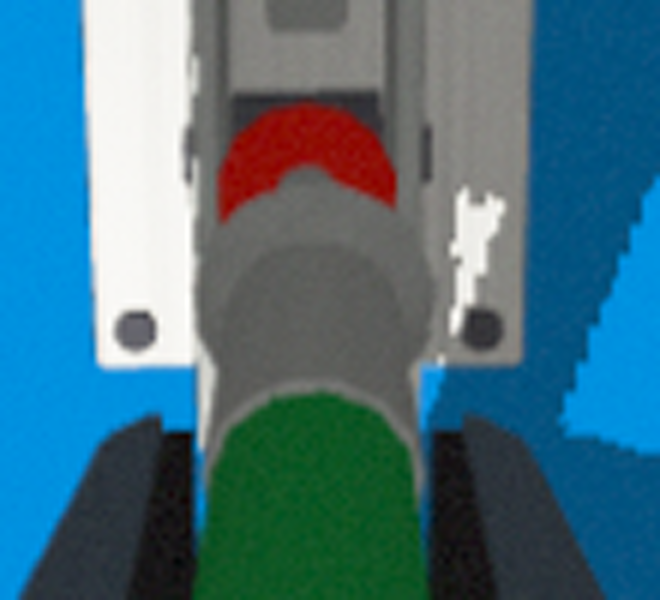

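The mouth is just above or around the stub tip and lined up in both views. I'll lower it gently.

```bash
python3 -m pendant '[{"delta_pos":[0.05,0.6,-0.1],"twist":[0,0,0],"grip":0},{"delta_pos":[0.05,1.2,-0.1],"twist":[0,0,0],"grip":0},{"delta_pos":[0.05,1.8,-0.1],"twist":[0,0,0],"grip":0},{"delta_pos":[0.05,2.4,-0.1],"twist":[0,0,0],"grip":0},{"delta_pos":[0.05,3,-0.1],"twist":[0,0,0],"grip":0}]' 60
python3 - <<'E'
from h import *
go([666.5,-153,183],toolR(-84.2))
p,d=imaging.grab_frame('side'); cv2.imwrite('pics/s6z.png',cv2.resize(p[70:220,190:350,::-1],None,fx=4,fy=4,interpolation=cv2.INTER_CUBIC))
E
```

```text
time_s: 9.05
ee_pos: [666.1, -152.4, 219.1]
ee_rot: [-90.0, -0.0, -174.3]
force: [0.3, -1.0, -2.4]
gripper_width: 23.5
t 9.05 pos [ 666.1 -152.4  219.1] rot [ -90.    -0.  -174.3] F [ 0.3 -1.  -2.4] w 23.5
delta_cm [-0.04  3.61  0.07] twist [ 0.01 -0.08  0.03]
```

View pics/s6z.png

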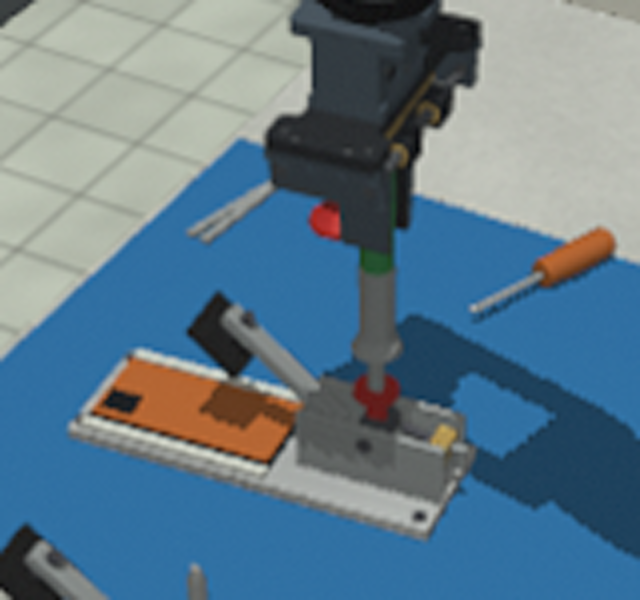

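The bar is over the stub and nothing is pushing back (mouth at about (377,352), collar at (377,385)). I'll keep lowering it.

```bash
python3 -m pendant '[{"delta_pos":[0,0.6,0],"twist":[0,0,0],"grip":0},{"delta_pos":[0,1.2,0],"twist":[0,0,0],"grip":0},{"delta_pos":[0,1.8,0],"twist":[0,0,0],"grip":0},{"delta_pos":[0,2.4,0],"twist":[0,0,0],"grip":0},{"delta_pos":[0,2.9,0],"twist":[0,0,0],"grip":0}]' 60
python3 - <<'E'
from h import *
go([666.5,-153,183],toolR(-84.2))
E
```

```text
time_s: 9.6
ee_pos: [666.1, -152.4, 190.3]
ee_rot: [-90.0, -0.0, -174.3]
force: [-0.8, 0.1, -2.2]
gripper_width: 22.8
t 9.6 pos [ 666.1 -152.4  190.3] rot [ -90.    -0.  -174.3] F [-0.8  0.1 -2.2] w 22.8
delta_cm [-0.04  0.73  0.06] twist [ 0.   -0.08  0.02]
```

```bash
python3 -m pendant '[{"delta_pos":[0,0.2,0],"twist":[0,0,0],"grip":0},{"delta_pos":[0,0.4,0],"twist":[0,0,0],"grip":0},{"delta_pos":[0,0.5,0],"twist":[0,0,0],"grip":0},{"delta_pos":[0,0.6,0],"twist":[0,0,0],"grip":0},{"delta_pos":[0,0.6,0],"twist":[0,0,0],"grip":0}]' 60
python3 - <<'E'
from h import *
go([666.5,-153,183],toolR(-84.2))
p,d=imaging.grab_frame('side'); cv2.imwrite('pics/s7z.png',cv2.resize(p[70:220,190:350,::-1],None,fx=4,fy=4,interpolation=cv2.INTER_CUBIC))
go([666.5,-153,183],toolR(-84.2))
E
```

```text
time_s: 10.1
ee_pos: [666.2, -152.4, 185.0]
ee_rot: [-90.0, 0.0, -174.3]
force: [-0.2, -0.0, -2.0]
gripper_width: 23.0
t 10.1 pos [ 666.2 -152.4  185. ] rot [ -90.     0.  -174.3] F [-0.2 -0.  -2. ] w 23.0
delta_cm [-0.02  0.2   0.06] twist [-0.01 -0.08 -0.01]
t 10.15 pos [ 666.2 -152.4  185.1] rot [ -90.     0.  -174.3] F [-0.3  0.4 -1.8] w 23.3
delta_cm [-0.02  0.21  0.06] twist [-0.01 -0.08 -0.01]
```

View pics/s7z.png

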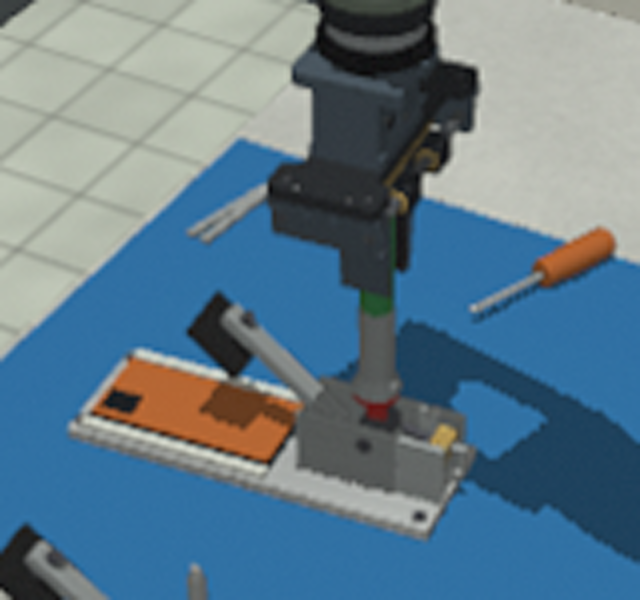

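The mouth is almost on the collar. I'll creep down until I feel contact.

```bash
python3 -m pendant '[{"delta_pos":[0,0.1,0],"twist":[0,0,0],"grip":0},{"delta_pos":[0,0.2,0],"twist":[0,0,0],"grip":0},{"delta_pos":[0,0.25,0],"twist":[0,0,0],"grip":0},{"delta_pos":[0,0.3,0],"twist":[0,0,0],"grip":0},{"delta_pos":[0,0.3,0],"twist":[0,0,0],"grip":0}]' 60; python3 -c "
from h import *
go([666.5,-153,183],toolR(-84.2))"
```

```text
time_s: 10.65
ee_pos: [666.5, -152.5, 183.9]
ee_rot: [-90.0, 0.1, -174.3]
force: [-1.0, 1.1, 7.0]
gripper_width: 23.3
t 10.65 pos [ 666.5 -152.5  183.9] rot [-9.000e+01  1.000e-01 -1.743e+02] F [-1.   1.1  7. ] w 23.3
delta_cm [0.   0.09 0.05] twist [-0.04 -0.08 -0.12]
```

The bar is seated: 7 N upward at TCP z ≈ 184. Next I swing about the pivot, which lies 134 mm along tool +y, by turning about tool +z.

```bash
python3 -m pendant '[{"delta_pos":[0.47,0.01,0],"twist":[0,0,2],"grip":0},{"delta_pos":[0.93,0.03,0],"twist":[0,0,4],"grip":0},{"delta_pos":[1.4,0.07,0],"twist":[0,0,6],"grip":0},{"delta_pos":[1.87,0.13,0],"twist":[0,0,8],"grip":0},{"delta_pos":[2.33,0.2,0],"twist":[0,0,10],"grip":0}]' 60
python3 - <<'E'
from h import *
go([666.5,-153,183],toolR(-84.2))
p,d=imaging.grab_frame('side'); cv2.imwrite('pics/s8z.png',cv2.resize(p[70:220,190:350,::-1],None,fx=4,fy=4,interpolation=cv2.INTER_CUBIC))
E
```

```text
time_s: 11.15
ee_pos: [646.9, -154.7, 183.8]
ee_rot: [-89.9, 10.7, -174.3]
force: [4.5, 1.5, 6.6]
gripper_width: 23.1
t 11.15 pos [ 646.9 -154.7  183.8] rot [ -89.9   10.7 -174.3] F [4.5 1.5 6.6] w 23.1
delta_cm [-1.92  0.44  0.03] twist [ -0.13  -0.11 -10.73]
```

View pics/s8z.png

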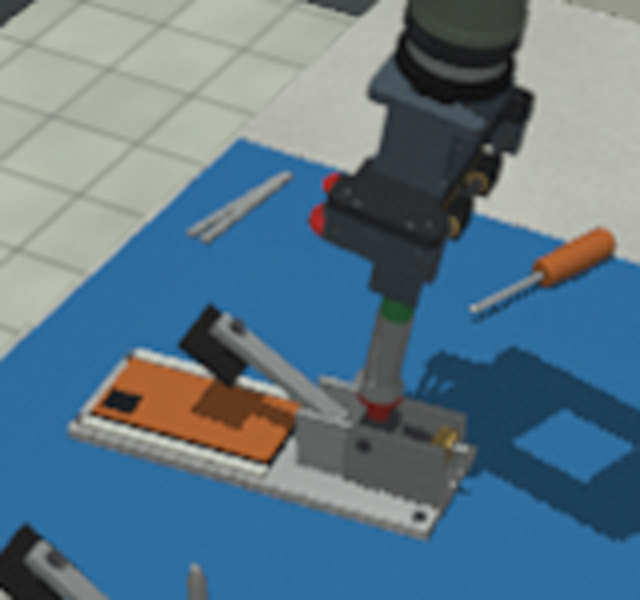

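The lever is moving (the arm is already lower, and the force is small). I'll continue.

```bash
python3 -m pendant '[{"delta_pos":[0.47,0.01,0],"twist":[0,0,2],"grip":0},{"delta_pos":[0.93,0.03,0],"twist":[0,0,4],"grip":0},{"delta_pos":[1.4,0.07,0],"twist":[0,0,6],"grip":0},{"delta_pos":[1.87,0.13,0],"twist":[0,0,8],"grip":0},{"delta_pos":[2.33,0.2,0],"twist":[0,0,10],"grip":0}]' 60
python3 - <<'E'
from h import *
go([666.5,-153,183],toolR(-84.2))
p,d=imaging.grab_frame('side'); cv2.imwrite('pics/s9z.png',cv2.resize(p[70:220,190:350,::-1],None,fx=4,fy=4,interpolation=cv2.INTER_CUBIC))
E
```

```text
time_s: 11.7
ee_pos: [619.9, -157.4, 175.2]
ee_rot: [-89.9, 20.1, -174.2]
force: [-7.4, -1.0, 5.1]
gripper_width: 22.9
t 11.7 pos [ 619.9 -157.4  175.2] rot [ -89.9   20.1 -174.2] F [-7.4 -1.   5.1] w 22.9
delta_cm [-4.66  0.88  0.03] twist [-1.000e-01 -1.000e-02 -2.008e+01]
```

View pics/s9z.png

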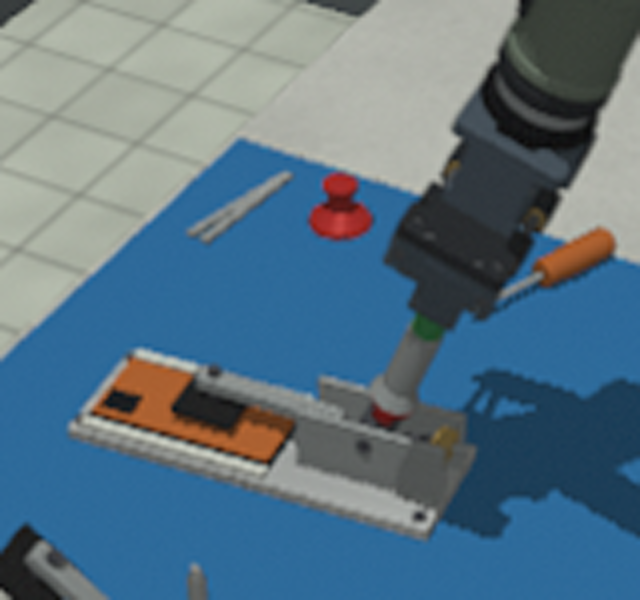

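The lever has passed the dead point and the arm is down on the phone. It is now pulling the bar forward, so I'll follow it to the stop angle and line up.

```bash
python3 -m pendant '[{"delta_pos":[0.47,0.01,0],"twist":[0,0,2],"grip":0},{"delta_pos":[0.93,0.03,0],"twist":[0,0,4],"grip":0},{"delta_pos":[1.3,0.07,0],"twist":[0,0,5.7],"grip":0},{"delta_pos":[1.3,0.07,0],"twist":[0,0,5.7],"grip":0},{"delta_pos":[1.3,0.07,0],"twist":[0,0,5.7],"grip":0}]' 60
python3 - <<'E'
from h import *
from math import *
a=radians(25.8);ax=np.array([sin(radians(5.8)),-cos(radians(5.8)),0])
R=toolR(-84.2,25.8,ax); P=np.array([664.8,-152.8,50]); print(R[:,1])
go(P-R[:,1]*134,R)
p,d=imaging.grab_frame('side'); cv2.imwrite('pics/s10z.png',cv2.resize(p[70:220,190:350,::-1],None,fx=4,fy=4,interpolation=cv2.INTER_CUBIC))
p,d=imaging.grab_frame('wrist'); cv2.imwrite('pics/w10.png',p[:,:,::-1])
E
```

```text
time_s: 12.25
ee_pos: [608.3, -158.4, 170.1]
ee_rot: [-90.0, 25.7, -174.3]
force: [-6.6, 0.0, 7.5]
gripper_width: 23.0
[ 0.43300302  0.04398284 -0.90031877]
t 12.25 pos [ 608.3 -158.4  170.1] rot [ -90.    25.7 -174.3] F [-6.6  0.   7.5] w 23.0
delta_cm [ 0.11 -0.12  0.01] twist [-0.07 -0.06  0.07]
```

View pics/s10z.png

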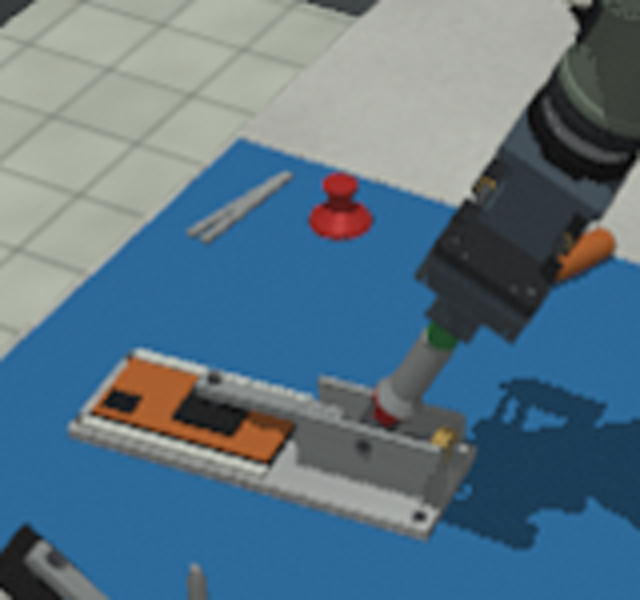

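View pics/w10.png

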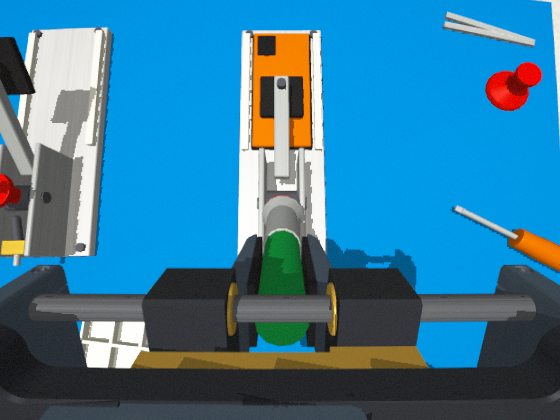

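```bash
python3 -m pendant '[{"delta_pos":[0.2,0.02,0],"twist":[0,0,0.7],"grip":0},{"delta_pos":[0.4,0.03,0],"twist":[0,0,1.5],"grip":0},{"delta_pos":[0.5,0.03,0],"twist":[0,0,2],"grip":0},{"delta_pos":[0.5,0.03,0],"twist":[0,0,2],"grip":0},{"delta_pos":[0.5,0.03,0],"twist":[0,0,2],"grip":0}]' 60
python3 - <<'E'
from h import *
p,d=imaging.grab_frame('side'); cv2.imwrite('pics/s11z.png',cv2.resize(p[70:220,190:350,::-1],None,fx=4,fy=4,interpolation=cv2.INTER_CUBIC))
print(state()['force'],state()['torque'])
E
```

```text
time_s: 12.85
ee_pos: [605.0, -158.8, 168.2]
ee_rot: [-89.9, 27.8, -174.3]
force: [-2.2, 0.5, 7.2]
gripper_width: 22.8
[-2.70306661  1.13236911  6.93270929] [0.31620328 0.20333909 0.14797059]
```

View pics/s11z.png

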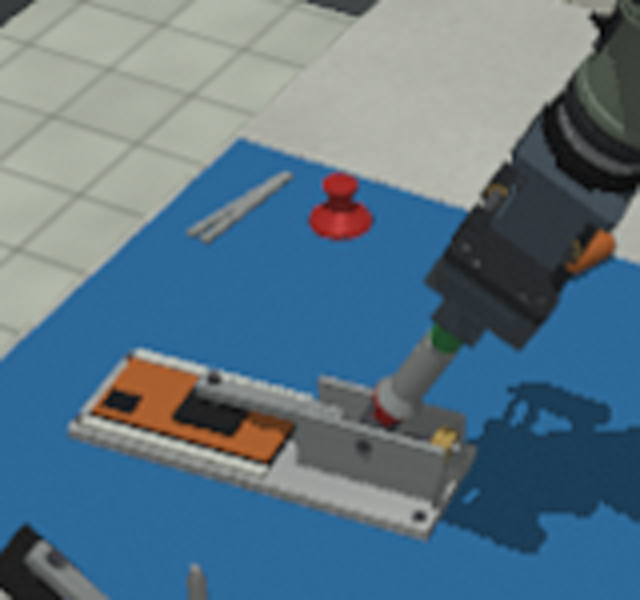

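The force left over is just the axial preload, so the lever is on its stop. I'll release and back off along the bar's axis.

```bash
python3 -m pendant '[{"delta_pos":[0,0,0],"twist":[0,0,0],"grip":20},{"delta_pos":[0,0,0],"twist":[0,0,0],"grip":40},{"delta_pos":[0,0,0],"twist":[0,0,0],"grip":60},{"delta_pos":[0,0,0],"twist":[0,0,0],"grip":70},{"delta_pos":[0,0,0],"twist":[0,0,0],"grip":70}]'
python3 - <<'E'
from h import *
print(state()['force'])
p,d=imaging.grab_frame('wrist'); cv2.imwrite('pics/w12.png',p[:,:,::-1])
E
```

```text
time_s: 13.4
ee_pos: [604.2, -158.6, 166.0]
ee_rot: [-90.0, 27.7, -174.3]
force: [-0.3, -0.4, -0.2]
gripper_width: 52.4
[-0.29649083 -0.40205008 -0.22502178]
```

View pics/w12.png

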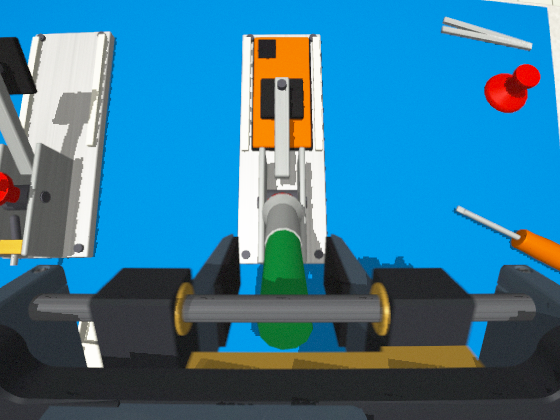

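The fingers are clear of the handle on both sides. I'll back off along the tool axis.

```bash
python3 -m pendant '[{"delta_pos":[0,-1.5,0],"twist":[0,0,0],"grip":80},{"delta_pos":[0,-4,0],"twist":[0,0,0],"grip":80},{"delta_pos":[0,-7,0],"twist":[0,0,0],"grip":80},{"delta_pos":[0,-10,0],"twist":[0,0,0],"grip":80},{"delta_pos":[0,-13,0],"twist":[0,0,0],"grip":80}]'; python3 -m pendant '[{"delta_pos":[1,-2,0],"twist":[0,0,0],"grip":80},{"delta_pos":[3,-4,0],"twist":[0,0,0],"grip":80},{"delta_pos":[5,-6,0],"twist":[0,0,0],"grip":80},{"delta_pos":[6,-7,0],"twist":[0,0,0],"grip":80},{"delta_pos":[6,-7,0],"twist":[0,0,0],"grip":80}]'
python3 - <<'E'
from h import *
print(state()['force'],state()['ee_pos'])
p,d=imaging.grab_frame('side'); cv2.imwrite('pics/s13.png',p[:,:,::-1]); cv2.imwrite('pics/s13z.png',cv2.resize(p[120:270,150:330,::-1],None,fx=4,fy=4,interpolation=cv2.INTER_CUBIC)); np.save('pics/s13.npy',d)
p,d=imaging.grab_frame('top'); cv2.imwrite('pics/t13.png',p[:,:,::-1])
E
```

```text
time_s: 13.95
ee_pos: [543.1, -164.7, 283.5]
ee_rot: [-89.9, 27.7, -174.3]
force: [0.4, -0.3, 0.1]
gripper_width: 73.0
time_s: 14.45
ee_pos: [457.9, -173.6, 317.2]
ee_rot: [-89.9, 27.8, -174.3]
force: [0.2, -0.0, -0.3]
gripper_width: 72.9
[ 0.17893323 -0.02112577 -0.25969901] [ 457.93789777 -173.60416294  317.16891271]
```

View pics/s13z.png

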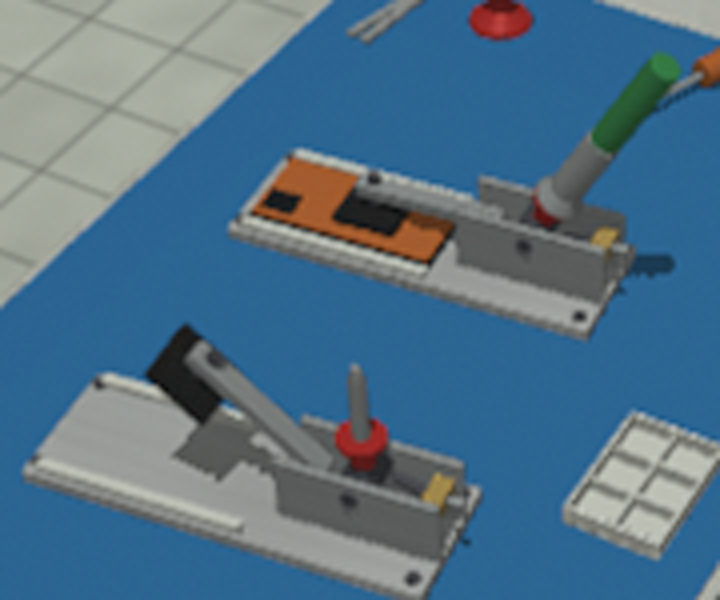

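View pics/t13.png

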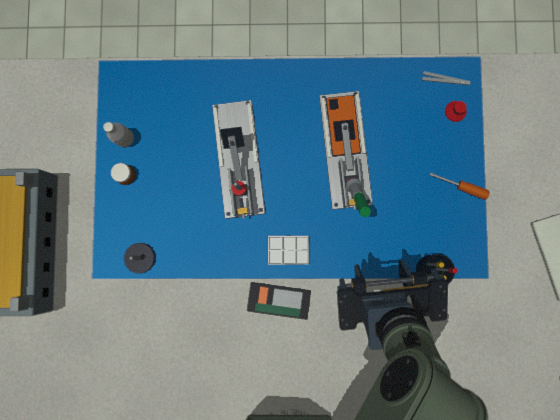

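The top view shows the bar's cap at about (363,206). In the side crop it is at (664,69) with the mouth on the collar at (548,205), and the empty clamp is unchanged. I'll check the angle and seating with numbers.

Run:
```python
from h import *
np.set_printoptions(precision=1,suppress=True)
p=cv2.imread('pics/t13.png'); 
s=np.array([664,69])/4-.375+[150,120]
p2=p[185:225,335:385]; cv2.imwrite('pics/t13z.png',cv2.resize(p2,None,fx=12,fy=12,interpolation=cv2.INTER_CUBIC))
for t in ([363,206],[364,206.5]):
    X,e=tri(s,t); v=X-[664.8,-152.8,50]; print(X,e,'len',np.linalg.norm(v),'tilt',np.degrees(np.arccos(v[2]/np.linalg.norm(v))))
```

```text
[ 580.7 -161.1  216.2] 13.583130186086295 len 186.47884033620468 tilt 26.951670892854924
[ 580.6 -162.9  214.9] 11.828946613515804 len 185.4581544965499 tilt 27.219130278819744
```

View pics/t13z.png

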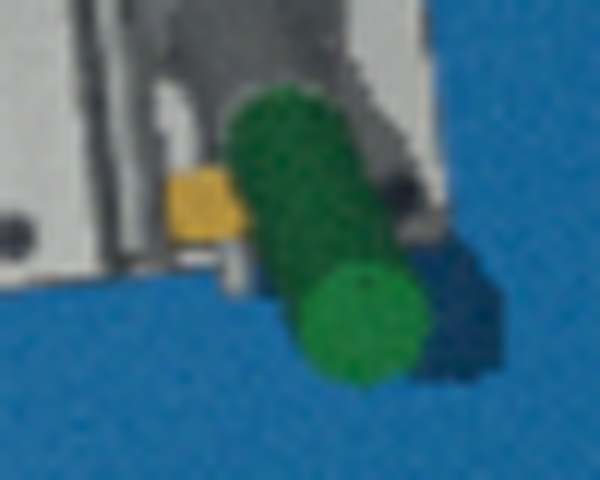

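Run:
```python
from h import *
np.set_printoptions(precision=1,suppress=True)
s=np.array([664,69])/4-.375+[150,120]
X,e=tri(s,[365,211.5]); v=X-[664.8,-152.8,50]; print(X,e,'len',np.linalg.norm(v),'tilt',np.degrees(np.arccos(v[2]/np.linalg.norm(v))))
print('lateral', v@[-np.sin(np.radians(5.8)),np.cos(np.radians(5.8)),0])
# handle/socket boundary and mouth centre seen from the side
cs=imaging.camera_info('side')
a=np.radians(25.8); u=np.array([-np.cos(np.radians(5.8))*np.sin(a),-np.sin(np.radians(5.8))*np.sin(a),np.cos(a)])
P=np.array([664.8,-152.8,50]); print('expected crop px: collar, boundary, cap', ((proj(cs,[P+36*u,P+106*u,P+191*u])-[150,120]+.375)*4))
print(state()['force'],state()['time_s'])
```

```text
[ 574.8 -162.7  216.5] 1.5320940363534645 len 189.529667389089 tilt 28.530258976339812
lateral -0.7502430001555123
expected crop px: collar, boundary, cap [[555.3 198.2]
 [597.2 138.6]
 [652.2  60.1]]
[-0.2 -0.5 -0.3] 14.55
```

The cap is 189.5 mm from the pivot (191 expected when fully seated) and the bar leans 28.5°, which fits the 26° stop plus the tilt play. I'm handing the job in.

```bash
python3 -c "
from workcell import job,state
print(job.job_done()); print(state()['time_s'],state()['force'])"
```

```text
the job is handed in; nothing more can be done
None
the job is handed in; nothing more can be done
```

The loaded clamp is closed on the phone, with the extension bar left on its lever. I handed the job in at about 14.6 s of the 48 s allowed.

I took the bar off its peg and lowered it over the loaded clamp's lever until it met the collar, where it pushed back with about 7 N. I then swung it about the pivot. The lever snapped past the dead point and I followed it to its stop. After releasing the bar I backed off along its axis.

**Last checks:**
- **Clamp:** the side view shows the pressing arm down on the phone.
- **Bar seating:** the bar's top measures 189.5 mm from the pivot, against 191 mm expected when fully down. That is within the camera accuracy of about 2 mm.
- **Bar angle:** it leans 28.5°. The stop is at 26° and the rest fits the bar's tilt play. I didn't measure the lever's own angle separately.
- **Empty clamp:** it looks unchanged, open with its lever upright.
- **Robot:** the gripper is clear of everything, with about zero wrist force.

No check failed. The tool was briefly about 9 mm off while coming down over the bar, so I waited for it to settle and corrected it before gripping.

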